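# Close the specimen case

## Task

Close up the glazed specimen case for storage: push its open lid down with the fingertips until it lies fully shut, and only then push the two slide catches on its front inwards, each fully home over its tongue on the lid, in either order. Nothing is to be gripped or picked up: do not lift, tip or shove the case, and leave the tray, the jar and the loupe beside it where they are.

Things in the scene. Friction and masses are not known exactly. Their poses are not given: they have to be found in the camera images.
- case: Loose light-wood box, about 2.2 kg: 170 (x) by 250 (y) by 60 mm high without lid. Origin: centre of its underside. x points from its front (catches, towards the robot) to the hinge side, y to the left seen from the robot, z up. Two ledges stand 30 mm out of the front, tops 60 mm high, at y 29 to 127 mm (left) and -29 to -127 mm (right).
- lid (a joint): Opening angle of the glazed lid, rad: 0 shut, 1.57 upright; starts between 0.95 and 1.35, stops at 1.7. It turns about the case's y axis on the far (+x) top edge; open, its outer face looks up and away from the robot. The stiff hinge (0.4 N m) keeps it where it is left: it does not fall shut; pushing takes up to about 4 N near the free edge.
- lid_hinge (a point): Middle of the lid's hinge axis: (85, 0, 60) mm in the case frame.
- lid_edge (a point): Middle of the lid's free edge on the outer (upper) face, 170 mm along the lid from the hinge axis and 13 mm out; 73 mm high when shut. The lid is a wooden frame 170 by 250 mm of bars 24 mm wide, with a clear pane 3 mm below the outer face. Two steel tongues, 20 mm long, 24 wide, 5 thick, project from this edge 45 mm left and right of the middle, onto the ledges when shut.
- catch_left (a joint): Slide of the left (case +y) catch, m: 0 fully out, 0.032 fully home; moves inwards along the case's -y. Starts at 0 to 0.008; friction about 2 N; stays where left. A steel carriage 24 (x) by 20 mm (y) on the ledge, 100 mm left of the case's middle at 0, bears an upright stud to push on and a keeper plate reaching 22 mm inwards (top 72 mm high), over the lid's tongue when home.
- catch_right (a joint): The same for the right catch (case -y side), mirrored: it moves inwards along the case's +y; 0 = fully out, 0.032 = fully home.
- stud_left (a point): Centre of the top of the left catch's upright stud. The stud measures 18 mm (x) by 14 mm (y) and stands 22 mm above its carriage (from height 72 to 94 mm); the carriage under it reaches 10 mm outwards of this point, its outer face is free. In the case frame x = -100 mm.
- stud_right (a point): Centre of the top of the right catch's upright stud; sizes as on the left.
- unit_tray: Loose white open tray with pinned beetles, 85 by 110 by 42 mm high, beside the case. Origin: centre of its underside. Leave alone.
- jar: Loose jar with white cap, 48 mm across, 75 mm high, beside the case. Origin: centre of its underside. Leave alone.
- loupe: Loose black and steel loupe standing upright, 26 mm across, 42 mm high, beside the case. Origin: centre of its underside. Leave alone.

How it is judged:
By the outcome, as a careful person would: the job done as asked, in the order asked, and still so for the second after the job is handed in, with the robot touching nothing.
It also fails if it takes over 54 s, if anything falls off the work surface, if the arm or the gripper's body presses on something with over 40 N, if the wrist force passes 120 N, or if a joint passes its speed limit or range.

## Robot

A 6-joint arm with a two-finger parallel gripper is mounted at the origin on the work surface. World frame = base frame: x ahead of the robot, y to its left, z up, the work surface at z = 0. Lengths are in m, angles in rad, forces in N, time in s.
With the tool pointing down it reaches from about 0.3 to 1 m from the base axis. Payload 5.1 kg.
Tool frame: the origin (TCP) lies between the finger pads; the fingertips stand 25 mm ahead of it and the grasp point (between the pads) lies 6 mm ahead of it (tip_reach is the distance from the TCP to the fingertips, in m); z points along the fingers, y is the direction in which the jaws open and shut (so a half turn about z gives the same grasp; the last joint's range is limited). The gripper opens to 95 mm and grips with 3 to 60 N. Pads are 20 mm wide; open, the fingers measure 119 mm over their backs; the gripper's body (75 mm by 180 mm) begins 59 mm behind the grasp point.
Start: joints at [-1.228, 0.124, 1.65, -0, 1.367, -0.083], TCP at [0.268, -0.592, 0.24] pointing down, gripper open.
Joint ranges: [-2.61, 2.61], [-1.02, 2.33], [0.03, 2.71], [-1.35, 4.49], [0.32, 2.68], [-2.91, 2.91]. Speed limits (rad/s): [2.57, 2.57, 3.14, 3.14, 3.14, 3.14].

## Interface

Orientations are given as a 3x3 rotation matrix whose columns are the frame's x, y, z axes.
In Python, from station import * gives the robot as it stands.
- The arm moves only by the tool servo_tool, never from a script. Its argument "series" is a list of rows, each a list of 5 numbers: the opening in per cent of the stroke, from 0 (shut) to 100 (fully open), then the shift along the tool's x, y, z in mm, then the turn about the tool's z in rad. In form: [[grip, tx, ty, tz, twist], ...]. A call has 1 to 12 rows; each row is the pose to reach, as a shift and turn from the pose measured when the call began, along the tool's axes at that moment; what a row does not reach only later rows make up. A row lasts 1/10 s, in which the tool goes at most 50 mm and 8.59 degrees, less where a joint would pass 70% of its speed; a pose out of reach is approached as far as the arm can. A call with a gripper value outside its range is refused whole. The fingers move at their own pace and stop on an object; "grip_force" is the grip in N (left out, the last holds). Time passes only in rows, so rows that repeat a pose let the fingers close. It gives the time, the measured TCP pose, the force and the opening at its end, in the units of the state.
- read_state(): the state, without advancing time (a new reading comes with each control period).
- read_camera(name): name is "scene" or "side" or "wrist"; returns the picture (384x512x3 uint8, red, green, blue); there is no depth.
- camera_model(name): a dict with "fx", "fy", "cx", "cy" (pixels), "dist" ([k1, k2, p1, p2, k3] as OpenCV has them; the pictures are not rectified), "R" (3x3) and "t" (3): a world point X has camera coordinates R X + t; the wrist camera has in their place "T_tool_cam" (4x4, takes a point from camera to tool coordinates, whose origin is the TCP and whose axes are the flange's). Camera axes: x right, y down, z forward; pixel columns grow to the right and rows downward; lengths in m; the calibration is good to about 2 mm. A picture is of the moment at which its call begins: read the wrist's pose just before it. camera_model takes no time and is no camera call.
- finish_job(): hands the job in, once; it reports no verdict.
The state is a dict: "time_s": time; "joint_positions": joint angles; "dq": joint speeds; "joint_torque": joint torques, N m; "ee_pos": TCP position; "eef_rot": TCP orientation; "contact_force": force on the tool from outside, world axes, zero at the start; "ft_torque": the same for the moment, N m; "finger_gap": finger opening in m.
Only numpy, scipy, OpenCV 4.12 (cv2) and the standard library are available. Lean on these libraries where they do the work, as an engineer would, in place of code of your own. Each camera call takes 0.05 s, during which the arm holds its last target.

## Working session

There is one attempt and no reset: what is moved stays moved. The work goes in short steps, Python scripts to look and compute and a tool call to move; the robot and the scene stay as the last step left them, time stands still between calls to the robot, and variables do not carry over. Pictures are saved under pics/ and viewed, and the job is handed in when it is done.

Besides the shell and the picture viewer there is one more tool, called after ">>>" by a JSON object that holds its "op" and its "data". servo_tool: Moves the arm, as the interface text tells. Its arguments: {"type":"object","properties":{"series":{"type":"array","items":{"type":"array","items":{"type":"number"}}},"grip_force":{"type":"number"}},"required":["series"]}

```bash
ls; mkdir -p pics; python3 - <<'E'
from station import *
import cv2
s=read_state()
print({k:s[k] for k in s})
for n in("scene","side","wrist"):
    im=read_camera(n); cv2.imwrite(f"pics/{n}0.png",im[:,:,::-1]); print(n,camera_model(n))
E
```

```text
pics
{'time_s': 0.0, 'joint_positions': array([-1.22758406e+00,  1.24489651e-01,  1.65164705e+00, -1.52391447e-05,
        1.36747354e+00, -8.26039134e-02]), 'dq': array([8.54926657e-04, 3.43086956e-05, 1.03699743e-03, 1.07228664e-03,
       2.56624918e-05, 1.77303032e-03]), 'joint_torque': array([-5.07872883e-04, -4.17608321e+01, -3.59929168e+01,  7.75182154e-02,
        4.93629556e-02, -1.96808246e-04]), 'ee_pos': array([ 0.26826498, -0.59142716,  0.23841292]), 'eef_rot': array([[ 9.10700677e-01,  4.13066334e-01, -6.92999143e-04],
       [ 4.13066887e-01, -9.10698719e-01,  1.89489198e-03],
       [ 1.51602653e-04, -2.01193441e-03, -9.99997965e-01]]), 'contact_force': array([ 0.08857237,  0.12999894, -0.32000997]), 'ft_torque': array([-0.00951521,  0.01101249, -0.01258093]), 'finger_gap': 0.09531887048170669}
scene {'fx': 470.56384190836604, 'fy': 470.56384190836604, 'cx': 259.07070211952356, 'cy': 198.35765852193862, 'dist': array([-0.17457818,  0.        ,  0.        ,  0.        ,  0.        ]), 'R': array([[-0.8522463 ,  0.52306201, -0.00907597],
       [ 0.34511483,  0.54910213
[... 358 characters left out ...]
85],
       [-0.23626211, -0.40421874, -0.88362177],
       [ 0.47708414,  0.74395551, -0.46788986]]), 't': array([-0.47946704,  0.24889976,  0.45393579])}
wrist {'fx': 293.5321749182317, 'fy': 293.5321749182317, 'cx': 256.9454564652526, 'cy': 192.7111707034121, 'dist': array([-0.07534661,  0.        ,  0.        ,  0.        ,  0.        ]), 'T_tool_cam': array([[-2.82459413e-04, -9.71209846e-01, -2.38225429e-01,
         6.66303127e-02],
       [ 9.99998853e-01,  8.02308839e-05, -1.51276929e-03,
         3.88312208e-04],
       [ 1.48832946e-03, -2.38225583e-01,  9.71208709e-01,
        -1.44935229e-01],
       [ 0.00000000e+00,  0.00000000e+00,  0.00000000e+00,
         1.00000000e+00]])}
```

View pics/scene0.png

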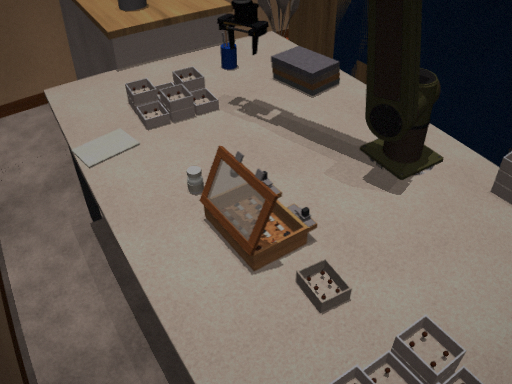

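View pics/side0.png

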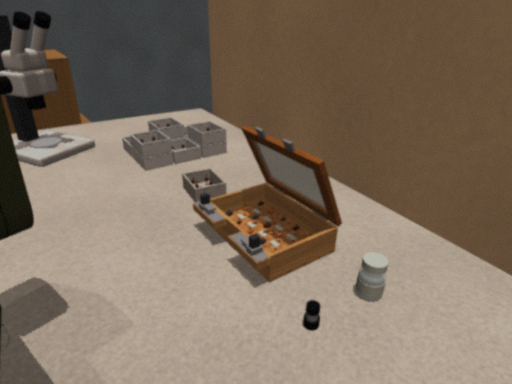

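View pics/wrist0.png

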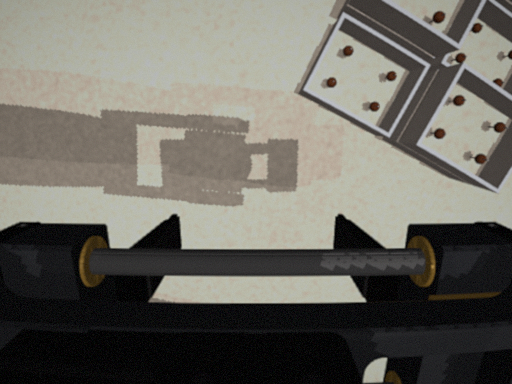

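```bash
python3 - <<'E'
import cv2
a=cv2.imread('pics/scene0.png')[135:270,180:330]; b=cv2.imread('pics/side0.png')[115:275,185:345]
cv2.imwrite('pics/a.png',cv2.resize(a,None,fx=5,fy=4.4,interpolation=2) if 0 else cv2.resize(a,None,fx=4,fy=4,interpolation=2))
cv2.imwrite('pics/b.png',cv2.resize(b,None,fx=3.75,fy=3.75,interpolation=2))
E
```

```text
(no output)
```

View pics/a.png

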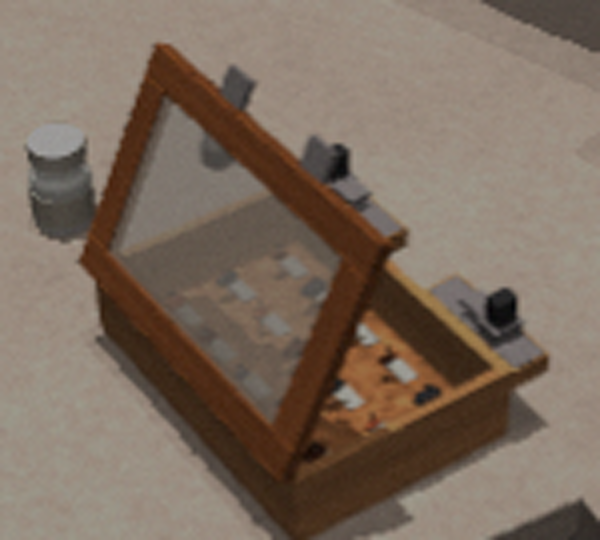

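View pics/b.png

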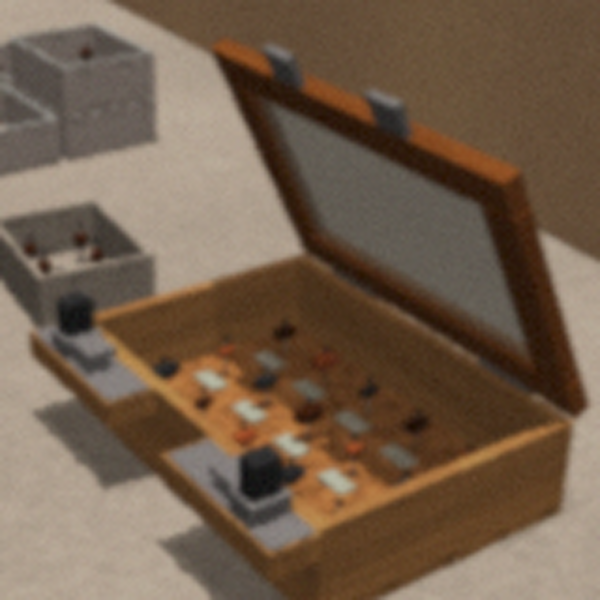

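```bash
cat > h.py <<'E'
import numpy as np, cv2
from station import *
def ray(n,px,T=None):
    m=camera_model(n); K=np.array([[m['fx'],0,m['cx']],[0,m['fy'],m['cy']],[0,0,1]])
    u=cv2.undistortPoints(np.array([[px]],float),K,m['dist'])[0,0]; d=np.array([u[0],u[1],1])
    if n=='wrist':
        M=T@m['T_tool_cam']; return M[:3,3],M[:3,:3]@d/np.linalg.norm(d)
    R=m['R']; return -R.T@m['t'],R.T@d/np.linalg.norm(d)
def plane(n,px,z,T=None):
    o,d=ray(n,px,T); return o+d*(z-o[2])/d[2]
def tri(*rs):
    A=0;b=0
    for o,d in rs:
        P=np.eye(3)-np.outer(d,d); A=A+P; b=b+P@o
    p=np.linalg.solve(A,b)
    return p,[np.linalg.norm((np.eye(3)-np.outer(d,d))@(p-o))*1e3 for o,d in rs]
def proj(n,X,T=None):
    m=camera_model(n); K=np.array([[m['fx'],0,m['cx']],[0,m['fy'],m['cy']],[0,0,1]])
    if n=='wrist':
        M=np.linalg.inv(T@m['T_tool_cam']); R,t=M[:3,:3],M[:3,3]
    else: R,t=m['R'],m['t']
    return cv2.projectPoints(np.array(X,float).reshape(-1,3),cv2.Rodrigues(R)[0],t,K,m['dist'])[0][:,0]
def A(x,y): return (180+x/4,135+y/4)
def B(x,y): return (185+x/3.75,115+y/3.75)
def toolT():
    s=read_state(); T=np.eye(4);T[:3,:3]=s['eef_rot'];T[:3,3]=s['ee_pos'];return T
E
python3 - <<'E'
from h import *
np.set_printoptions(precision=4,suppress=True)
for n,a,b in [('studL',A(341,147),B(263,456)),('studR',A(502,296),B(75,300)),('lid corner R',A(388,248),B(217,42)),('lid corner L',A(160,48),B(520,182))]:
    print(n,*tri(ray('scene',a),ray('side',b)), plane('side',b,.094),plane('scene',a,.094))
for n,b in [('bl',B(570,425)),('br',B(303,258)),('fr',B(95,318))]: print(n,plane('side',b,.06))
print('br base',plane('scene',A(300,537),0), 'fr rim',plane('scene',A(512,375),.06),'ledge outer corner R',plane('scene',A(548,360),.06),plane('side',B(32,340),.06),'ledge L',plane('scene',A(405,237),.06),plane('side',B(165,455),.06),plane('side',B(275,552),.06))
print('jar',plane('side',B(0,0),0),plane('scene',(195,190),0),plane('side',(371,293),0),'loupe',plane('side',(312,322),0),'tray',plane('scene',(323,300),0))
E
```

```text
studL [ 0.5099 -0.0581  0.0933] [np.float64(4.890416702382921), np.float64(4.890416702382793)] [ 0.5134 -0.0616  0.094 ] [ 0.5062 -0.0547  0.094 ]
studR [0.5029 0.1327 0.0911] [np.float64(2.297126763858886), np.float64(2.2971267638586315)] [0.5025 0.1257 0.094 ] [0.5026 0.1359 0.094 ]
lid corner R [0.6204 0.1735 0.2146] [np.float64(2.1825373431580304), np.float64(2.1825373431578807)] [0.8218 0.5268 0.094 ] [0.5389 0.0563 0.094 ]
lid corner L [ 0.6342 -0.0801  0.2122] [np.float64(3.4493495345831717), np.float64(3.44934953458305)] [0.8407 0.133  0.094 ] [ 0.5567 -0.2351  0.094 ]
bl [ 0.6954 -0.0785  0.06  ]
br [0.683  0.1654 0.06  ]
fr [0.5282 0.1586 0.06  ]
br base [0.6787 0.1714 0.    ] fr rim [0.5181 0.1716 0.06  ] ledge outer corner R [0.49   0.1728 0.06  ] [0.4848 0.1525 0.06  ] ledge L [0.4998 0.0193 0.06  ] [0.4969 0.0069 0.06  ] [ 0.5039 -0.0884  0.06  ]
jar [0.8275 1.1013 0.    ] [ 0.6701 -0.1963  0.    ] [ 0.6711 -0.204   0.    ] loupe [ 0.5379 -0.2001  0.    ] tray [0.5918 0.341  0.    ]
```

>>> {"op": "servo_tool", "data": {"series": [[0, 474, -484, -210, 0.376], [0, 474, -484, -210, 0.376], [0, 474, -484, -210, 0.376], [0, 474, -484, -210, 0.376], [0, 474, -484, -210, 0.376], [0, 474, -484, -210, 0.376], [0, 474, -484, -210, 0.376], [0, 474, -484, -210, 0.376], [0, 474, -484, -210, 0.376], [0, 474, -484, -210, 0.376], [0, 474, -484, -210, 0.376], [0, 474, -484, -210, 0.376]], "grip_force": 20}}

```text
time_s: 1.35
ee_pos: [0.4645, -0.0514, 0.4177]
eef_rot: [[0.999, 0.05, -0.0], [0.05, -0.999, 0.001], [-0.0, -0.001, -1.0]]
contact_force: [1.0, -0.5, -0.8]
finger_gap: 0.0044
```

>>> {"op": "servo_tool", "data": {"series": [[0, 0, 0, 0, 0], [0, 0, 0, 0, 0]]}}

```text
time_s: 1.55
ee_pos: [0.4646, -0.0505, 0.4177]
eef_rot: [[0.999, 0.053, -0.0], [0.053, -0.999, 0.001], [-0.0, -0.001, -1.0]]
contact_force: [0.5, -0.4, -0.1]
finger_gap: -0.0001
```

>>> {"op": "servo_tool", "data": {"series": [[0, 40, -95, -30, 0], [0, 40, -95, -30, 0], [0, 40, -95, -30, 0], [0, 40, -95, -30, 0], [0, 40, -95, -30, 0]]}}

```text
time_s: 2.05
ee_pos: [0.4992, 0.0448, 0.4466]
eef_rot: [[0.999, 0.051, -0.002], [0.051, -0.999, 0.0], [-0.002, -0.0, -1.0]]
contact_force: [-0.5, -0.7, 0.2]
finger_gap: 0.0002
```

```bash
python3 - <<'E'
from h import *
T=toolT(); im=read_camera('wrist'); np.save('T1.npy',T); print(T)
cv2.imwrite('pics/w1.png',im[:,:,::-1])
for n in('scene','side'): cv2.imwrite(f'pics/{n}1.png',read_camera(n)[:,:,::-1])
E
```

```text
[[ 9.98720103e-01  5.05344551e-02 -2.10356827e-03  4.99239060e-01]
 [ 5.05346233e-02 -9.98722309e-01  2.68345665e-05  4.47579354e-02]
 [-2.09952449e-03 -1.33103251e-04 -9.99997787e-01  4.46623895e-01]
 [ 0.00000000e+00  0.00000000e+00  0.00000000e+00  1.00000000e+00]]
```

View pics/w1.png

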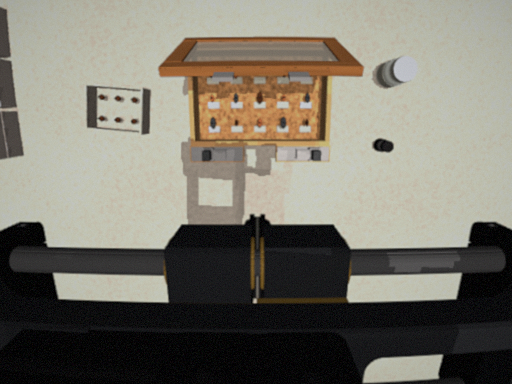

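```bash
python3 - <<'E'
import cv2
a=cv2.imread('pics/w1.png')[30:180,155:365]
cv2.imwrite('pics/c.png',cv2.resize(a,None,fx=3.8,fy=3.8,interpolation=2))
E
```

```text
(no output)
```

View pics/c.png

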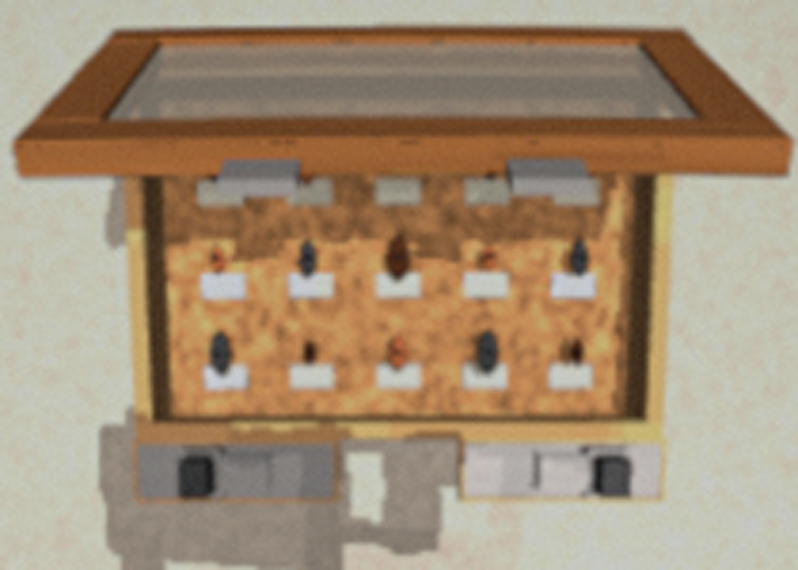

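```bash
python3 - <<'E'
from h import *
np.set_printoptions(precision=4,suppress=True)
T=np.load('T1.npy')
C=lambda x,y:(155+x/3.8,30+y/3.8)
P={}
for n,p,z in [('ledgeL',(137,498),.06),('ledgeR',(662,499),.06),('ledgeLin',(336,498),.06),('ledgeRin',(460,498),.06),('frontL',(137,430),.06),('frontR',(664,430),.06),('studL',(197,482),.094),('studR',(613,482),.094)]:
    print(n,plane('wrist',C(*p),z,T))
for n,w,s,d in [('edgeL',(22,138),A(388,248),B(217,42)),('edgeR',(789,140),A(160,48),B(520,182))]:
    print(n,*tri(ray('wrist',C(*w),T),ray('scene',s),ray('side',d)))
for n,w,s,d in [('sL',(197,482),A(502,296),B(75,300)),('sR',(613,482),A(341,147),B(263,456))]:
    print(n,*tri(ray('wrist',C(*w),T),ray('scene',s),ray('side',d)))
E
```

```text
ledgeL [0.4879 0.1651 0.06  ]
ledgeR [ 0.5002 -0.0869  0.06  ]
ledgeLin [0.4925 0.0695 0.06  ]
ledgeRin [0.4955 0.0103 0.06  ]
frontL [0.5204 0.1651 0.06  ]
frontR [ 0.533  -0.0844  0.06  ]
studL [0.5014 0.1306 0.094 ]
studR [ 0.5109 -0.0554  0.094 ]
edgeL [0.622  0.1717 0.2144] [np.float64(4.6087373001580065), np.float64(4.501019765741678), np.float64(0.3064096403014377)]
edgeR [ 0.6362 -0.0783  0.2125] [np.float64(1.8354006239334875), np.float64(4.345745008687548), np.float64(3.0416323386645314)]
sL [0.502  0.1316 0.091 ] [np.float64(1.1006569816993264), np.float64(2.171539509929192), np.float64(2.704483352193788)]
sR [ 0.5105 -0.0567  0.0931] [np.float64(1.1379442367075085), np.float64(4.816841038138583), np.float64(5.1310927660242545)]
```

>>> {"op": "servo_tool", "data": {"series": [[0, 45, 2, 35, 0], [0, 90, 4, 70, 0], [0, 135, 5, 110, 0], [0, 176, 7, 147, 0], [0, 176, 7, 147, 0], [0, 176, 7, 147, 0]]}}

```text
time_s: 2.8
ee_pos: [0.6747, 0.0451, 0.2931]
eef_rot: [[0.999, 0.048, -0.011], [0.048, -0.999, 0.0], [-0.011, -0.001, -1.0]]
contact_force: [-0.1, 0.1, -0.0]
finger_gap: 0.0006
```

```bash
python3 - <<'E'
from math import *
import numpy as np
hx,hz=.692,.06
for a in np.arange(1.25,-.03,-.05):
    print(round(a,2), 'TCP x %.4f z %.4f'%(hx+(-162*cos(a)+13*sin(a)+10)/1e3, hz+.025+(162*sin(a)+13*cos(a))/1e3))
E
```

```text
1.25 TCP x 0.6633 z 0.2428
1.2 TCP x 0.6554 z 0.2407
1.15 TCP x 0.6477 z 0.2382
1.1 TCP x 0.6401 z 0.2353
1.05 TCP x 0.6327 z 0.2320
1.0 TCP x 0.6254 z 0.2283
0.95 TCP x 0.6183 z 0.2243
0.9 TCP x 0.6115 z 0.2200
0.85 TCP x 0.6048 z 0.2153
0.8 TCP x 0.5985 z 0.2103
0.75 TCP x 0.5923 z 0.2049
0.7 TCP x 0.5865 z 0.1993
0.65 TCP x 0.5809 z 0.1934
0.6 TCP x 0.5756 z 0.1872
0.55 TCP x 0.5707 z 0.1808
0.5 TCP x 0.5661 z 0.1741
0.45 TCP x 0.5618 z 0.1672
0.4 TCP x 0.5579 z 0.1601
0.35 TCP x 0.5543 z 0.1528
0.3 TCP x 0.5511 z 0.1453
0.25 TCP x 0.5483 z 0.1377
0.2 TCP x 0.5458 z 0.1299
0.15 TCP x 0.5438 z 0.1221
0.1 TCP x 0.5421 z 0.1141
0.05 TCP x 0.5409 z 0.1061
-0.0 TCP x 0.5400 z 0.0980
```

>>> {"op": "servo_tool", "data": {"series": [[0, 0, 0, 25, 0], [0, -4, 0, 50, 0], [0, -11, 0, 50, 0], [0, -11, 0, 50, 0], [0, -11, 0, 50, 0]]}}

```text
time_s: 3.3
ee_pos: [0.6638, 0.0443, 0.2466]
eef_rot: [[0.999, 0.048, -0.007], [0.048, -0.999, 0.0], [-0.006, -0.001, -1.0]]
contact_force: [-0.2, 0.5, 0.6]
finger_gap: 0.0005
```

```bash
python3 - <<'E'
from h import *
print(toolT(),read_state()['contact_force'])
im=read_camera('side'); cv2.imwrite('pics/side2.png',cv2.resize(im[80:280,160:380,::-1],None,fx=3,fy=3))
E
```

```text
[[ 9.98839571e-01  4.77202053e-02 -6.50328265e-03  6.63758154e-01]
 [ 4.77232184e-02 -9.98860550e-01  3.08841735e-04  4.43417184e-02]
 [-6.48113450e-03 -6.18840925e-04 -9.99978806e-01  2.46571386e-01]
 [ 0.00000000e+00  0.00000000e+00  0.00000000e+00  1.00000000e+00]] [-0.17435691  0.48011066  0.55096433]
```

View pics/side2.png

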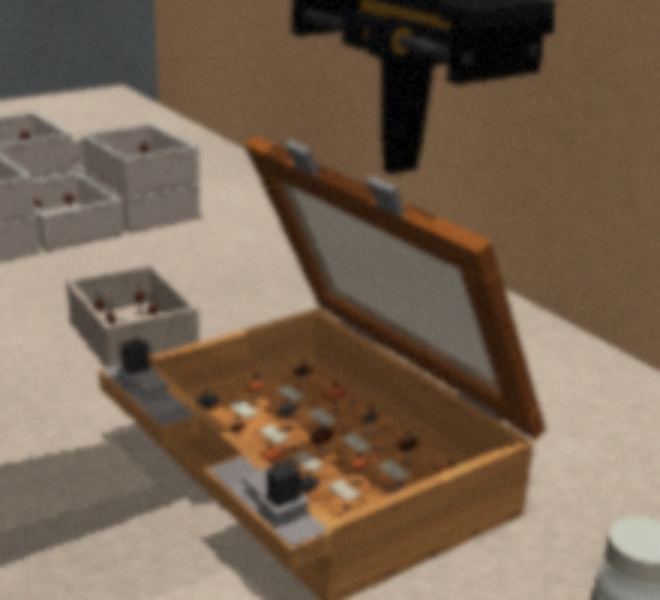

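>>> {"op": "servo_tool", "data": {"series": [[0, -8, 0, 8, 0], [0, -16, 0, 10.5, 0], [0, -24, 0, 13.5, 0], [0, -31, 0, 17, 0], [0, -38.5, 0, 20.5, 0], [0, -45.5, 0, 24.5, 0], [0, -52.5, 0, 29, 0], [0, -52.5, 0, 29, 0]]}}

```text
time_s: 4.15
ee_pos: [0.6098, 0.0419, 0.2167]
eef_rot: [[0.999, 0.048, -0.009], [0.048, -0.999, 0.0], [-0.009, -0.001, -1.0]]
contact_force: [0.6, 0.4, -0.6]
finger_gap: 0.0003
```

```bash
python3 - <<'E'
from h import *
print(toolT(),read_state()['contact_force'])
im=read_camera('side'); cv2.imwrite('pics/side3.png',cv2.resize(im[80:280,160:380,::-1],None,fx=3,fy=3))
E
```

```text
[[ 9.98815199e-01  4.77930047e-02 -9.16667175e-03  6.09808433e-01]
 [ 4.77978822e-02 -9.98856979e-01  3.13629487e-04  4.19149010e-02]
 [-9.14120475e-03 -7.51405394e-04 -9.99957936e-01  2.16700249e-01]
 [ 0.00000000e+00  0.00000000e+00  0.00000000e+00  1.00000000e+00]] [ 0.64831547  0.44479201 -0.63907812]
```

View pics/side3.png

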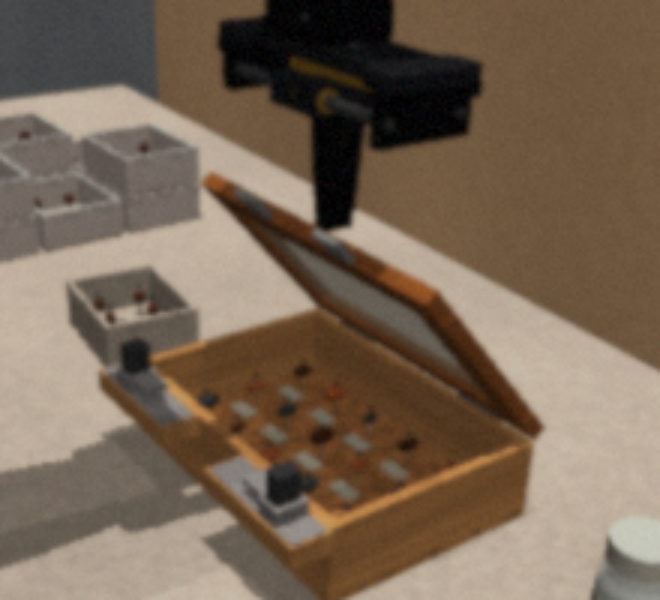

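>>> {"op": "servo_tool", "data": {"series": [[0, -11, 0, 8.5, 0], [0, -17.3, 0, 14, 0], [0, -23, 0, 19.6, 0], [0, -28.6, 0, 25.6, 0], [0, -33.8, 0, 31.8, 0], [0, -38.7, 0, 38.3, 0], [0, -43.2, 0, 45, 0], [0, -47.4, 0, 52, 0], [0, -51.3, 0, 59, 0], [0, -54.8, 0, 66.4, 0], [0, -58, 0, 74, 0], [0, -58, 0, 74, 0]]}}

```text
time_s: 5.4
ee_pos: [0.5501, 0.0393, 0.1417]
eef_rot: [[0.999, 0.048, -0.012], [0.048, -0.999, 0.001], [-0.012, -0.001, -1.0]]
contact_force: [-0.2, -0.5, 0.1]
finger_gap: 0.0006
```

```bash
python3 - <<'E'
from h import *
print(toolT(),read_state()['contact_force'])
im=read_camera('side'); cv2.imwrite('pics/side4.png',cv2.resize(im[80:280,160:380,::-1],None,fx=3,fy=3))
E
```

```text
[[ 9.98782275e-01  4.77635121e-02 -1.23536781e-02  5.50125879e-01]
 [ 4.77755769e-02 -9.98857862e-01  6.83181022e-04  3.93092395e-02]
 [-1.23069374e-02 -1.27255320e-03 -9.99923457e-01  1.41731635e-01]
 [ 0.00000000e+00  0.00000000e+00  0.00000000e+00  1.00000000e+00]] [-0.20320891 -0.47961102  0.07529018]
```

View pics/side4.png

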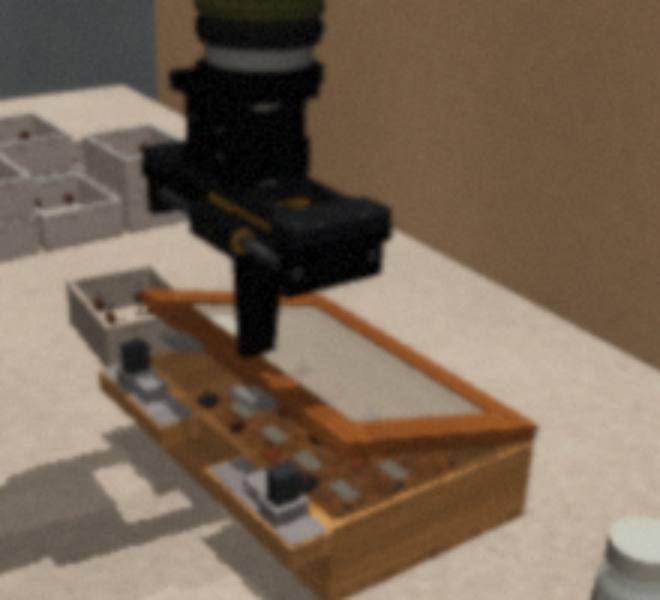

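>>> {"op": "servo_tool", "data": {"series": [[0, -1.5, 0, 9, 0], [0, -3, 0, 18, 0], [0, -4.5, 0, 27, 0], [0, -5.5, 0, 34, 0], [0, -6, 0, 40, 0], [0, -6, 0, 42, 0], [0, -6, 0, 42, 0]]}}

```text
time_s: 6.15
ee_pos: [0.5439, 0.0391, 0.0999]
eef_rot: [[0.999, 0.048, -0.012], [0.048, -0.999, 0.001], [-0.012, -0.001, -1.0]]
contact_force: [-0.1, -1.1, 0.1]
finger_gap: 0.0003
```

```bash
python3 - <<'E'
from h import *
print(toolT(),read_state()['contact_force'])
im=read_camera('side'); cv2.imwrite('pics/side5.png',cv2.resize(im[80:280,160:380,::-1],None,fx=3,fy=3))
E
```

```text
[[ 9.98789108e-01  4.76888862e-02 -1.20866976e-02  5.43939353e-01]
 [ 4.77025813e-02 -9.98861225e-01  8.47157773e-04  3.91098679e-02]
 [-1.20325336e-02 -1.42269863e-03 -9.99926594e-01  9.99169833e-02]
 [ 0.00000000e+00  0.00000000e+00  0.00000000e+00  1.00000000e+00]] [-0.0993558  -1.10649729  0.09353691]
```

View pics/side5.png

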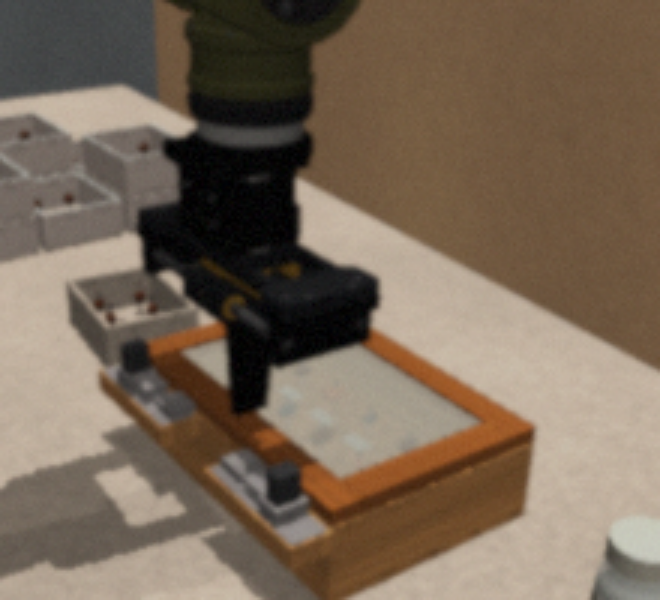

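>>> {"op": "servo_tool", "data": {"series": [[0, 0, 0, 2, 0], [0, 0, 0, 2, 0], [0, 0, 0, 2, 0]]}}

```text
time_s: 6.5
ee_pos: [0.5444, 0.0392, 0.0985]
eef_rot: [[0.999, 0.048, -0.011], [0.048, -0.999, 0.001], [-0.011, -0.001, -1.0]]
contact_force: [0.7, 0.4, 0.8]
finger_gap: 0.0005
```

>>> {"op": "servo_tool", "data": {"series": [[0, 0, 0, 2, 0], [0, 0, 0, 2, 0], [0, 0, 0, 2, 0]]}}

```text
time_s: 6.8
ee_pos: [0.5446, 0.0392, 0.0981]
eef_rot: [[0.999, 0.048, -0.011], [0.048, -0.999, 0.001], [-0.011, -0.001, -1.0]]
contact_force: [-4.3, -1.4, 8.3]
finger_gap: 0.0009
```

>>> {"op": "servo_tool", "data": {"series": [[0, -1, 0, 3, 0], [0, -1, 0, 3, 0], [0, -1, 0, 3, 0]]}}

```text
time_s: 7.1
ee_pos: [0.5445, 0.0392, 0.0981]
eef_rot: [[0.999, 0.048, -0.01], [0.048, -0.999, 0.001], [-0.01, -0.001, -1.0]]
contact_force: [-4.1, 0.2, 12.9]
finger_gap: 0.0003
```

>>> {"op": "servo_tool", "data": {"series": [[0, 0, 0, -20, 0], [0, 0, 0, -60, 0], [0, -15, 0, -110, 0], [0, -30, 0, -155, 0], [0, -45, 0, -200, 0], [0, -45, 0, -200, 0], [0, -45, 0, -200, 0]]}}

```text
time_s: 7.8
ee_pos: [0.5019, 0.0368, 0.3002]
eef_rot: [[0.999, 0.048, -0.006], [0.048, -0.999, 0.001], [-0.006, -0.001, -1.0]]
contact_force: [1.0, 0.6, -0.1]
finger_gap: 0.0005
```

```bash
python3 - <<'E'
from h import *
T=toolT(); im=read_camera('wrist'); np.save('T2.npy',T); print(T)
cv2.imwrite('pics/w2.png',cv2.resize(im[30:230,120:400,::-1],None,fx=2.8,fy=2.8,interpolation=2))
im=read_camera('side'); cv2.imwrite('pics/side6.png',cv2.resize(im[120:280,180:380,::-1],None,fx=3.75,fy=3.75,interpolation=2))
E
```

```text
[[ 9.98833006e-01  4.79513801e-02 -5.76992496e-03  5.01913621e-01]
 [ 4.79559080e-02 -9.98849243e-01  6.48889697e-04  3.68309315e-02]
 [-5.73217002e-03 -9.24834437e-04 -9.99983143e-01  3.00208596e-01]
 [ 0.00000000e+00  0.00000000e+00  0.00000000e+00  1.00000000e+00]]
```

View pics/w2.png

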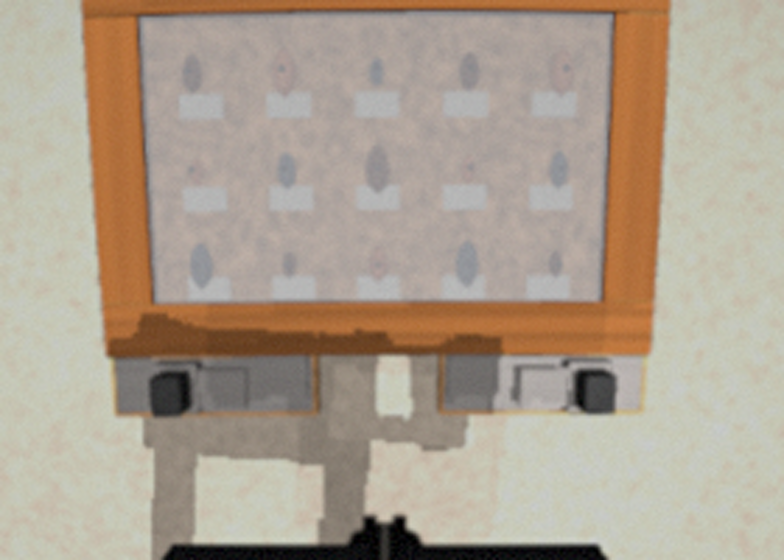

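View pics/side6.png

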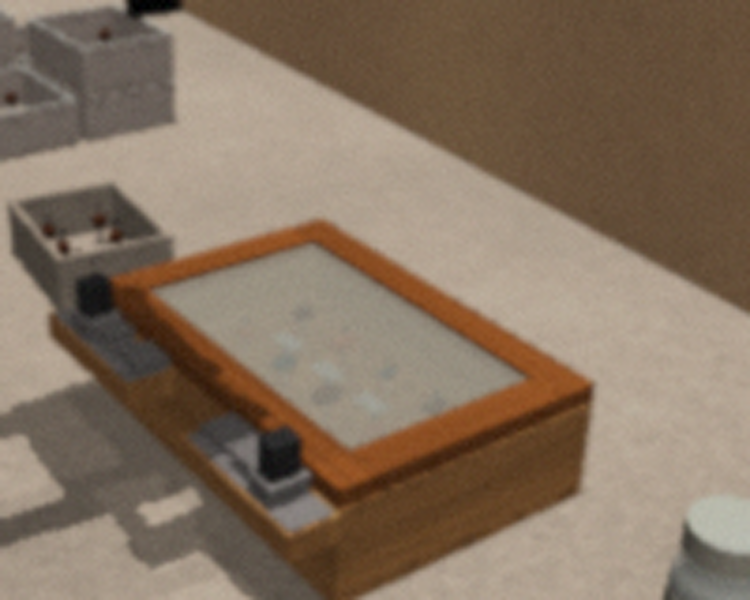

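```bash
python3 - <<'E'
from h import *
np.set_printoptions(precision=4,suppress=True)
T=np.load('T2.npy')
C=lambda x,y:(120+x/2.8,30+y/2.8)
P={}
for n,p,z in [('ledgeL',(117,414),.06),('ledgeR',(642,413),.06),('ledgeLin',(317,413),.06),('ledgeRin',(441,413),.06),('studL',(168,397),.094),('studR',(597,395),.094),('studLout',(150,397),.094),('studRout',(615,395),.094)]:
    print(n,plane('wrist',C(*p),z,T))
E
```

```text
ledgeL [0.487  0.1649 0.06  ]
ledgeR [ 0.4996 -0.0871  0.06  ]
ledgeLin [0.492  0.0685 0.06  ]
ledgeRin [0.4948 0.0095 0.06  ]
studL [0.5029 0.1311 0.094 ]
studR [ 0.5127 -0.0551  0.094 ]
studLout [0.5025 0.139  0.094 ]
studRout [ 0.5131 -0.063   0.094 ]
```

>>> {"op": "servo_tool", "data": {"series": [[0, 2, -45, 0, 0], [0, 4, -90, 0, 0], [0, 5, -123, 30, 0], [0, 5, -123, 75, 0], [0, 5.5, -123, 120, 0], [0, 6, -123, 160, 0], [0, 6, -123, 175, 0], [0, 6, -123, 175, 0]]}}

```text
time_s: 8.7
ee_pos: [0.4961, 0.1596, 0.1175]
eef_rot: [[0.999, 0.048, -0.021], [0.048, -0.999, -0.001], [-0.021, -0.0, -1.0]]
contact_force: [-0.3, 0.7, 0.4]
finger_gap: 0.0006
```

```bash
python3 - <<'E'
from h import *
print(toolT(),read_state()['contact_force'])
im=read_camera('side'); cv2.imwrite('pics/side7.png',cv2.resize(im[120:280,140:340,::-1],None,fx=3.75,fy=3.75,interpolation=2))
E
```

```text
[[ 9.98637930e-01  4.78922357e-02 -2.07031002e-02  4.96121326e-01]
 [ 4.78836927e-02 -9.98852505e-01 -9.08453210e-04  1.59576838e-01]
 [-2.07228513e-02 -8.41250527e-05 -9.99785255e-01  1.17521801e-01]
 [ 0.00000000e+00  0.00000000e+00  0.00000000e+00  1.00000000e+00]] [-0.27391058  0.72597063  0.40503416]
```

View pics/side7.png

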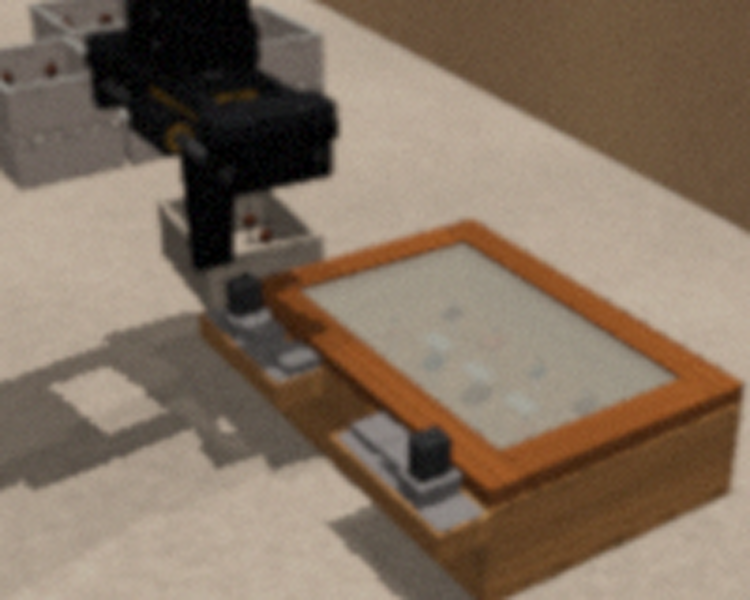

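>>> {"op": "servo_tool", "data": {"series": [[0, 5, 0, 6, 0], [0, 5, 0, 13, 0], [0, 5, 0, 13, 0], [0, 5, 0, 13, 0]]}}

```text
time_s: 9.15
ee_pos: [0.5033, 0.1602, 0.1081]
eef_rot: [[0.999, 0.048, -0.015], [0.048, -0.999, 0.0], [-0.015, -0.001, -1.0]]
contact_force: [0.3, -0.7, 1.0]
finger_gap: 0.0002
```

>>> {"op": "servo_tool", "data": {"series": [[0, -1, 0, 4, 0], [0, -1, 4, 4, 0], [0, -1, 8, 4, 0], [0, -1, 12, 4, 0], [0, -1, 16, 4, 0], [0, -1, 20, 4, 0], [0, -1, 24, 4, 0], [0, -1, 28, 4, 0], [0, -1, 28, 4, 0]]}}

```text
time_s: 10.05
ee_pos: [0.5037, 0.1316, 0.1041]
eef_rot: [[0.999, 0.047, -0.014], [0.047, -0.999, -0.0], [-0.014, -0.001, -1.0]]
contact_force: [0.4, 0.7, 0.7]
finger_gap: 0.0004
```

```bash
python3 - <<'E'
from h import *
print(toolT(),read_state()['contact_force'])
im=read_camera('side'); cv2.imwrite('pics/side8.png',cv2.resize(im[120:280,140:340,::-1],None,fx=3.75,fy=3.75,interpolation=2))
E
```

```text
[[ 9.98779534e-01  4.72709588e-02 -1.43142831e-02  5.03748016e-01]
 [ 4.72744321e-02 -9.98881934e-01 -9.58081062e-05  1.31616106e-01]
 [-1.43028077e-02 -5.81008427e-04 -9.99897541e-01  1.04140945e-01]
 [ 0.00000000e+00  0.00000000e+00  0.00000000e+00  1.00000000e+00]] [0.39953449 0.74755032 0.72727106]
```

View pics/side8.png

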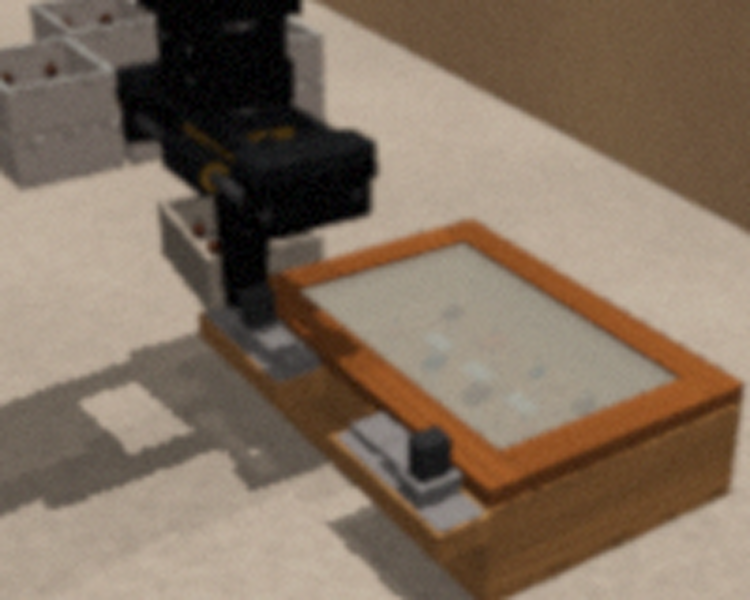

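>>> {"op": "servo_tool", "data": {"series": [[0, 0, 2, 0, 0], [0, 0, 4, 0, 0], [0, 0, 4, 0, 0]]}}

```text
time_s: 10.4
ee_pos: [0.5039, 0.1275, 0.1041]
eef_rot: [[0.999, 0.047, -0.014], [0.047, -0.999, -0.0], [-0.014, -0.0, -1.0]]
contact_force: [0.8, 1.2, 0.4]
finger_gap: 0.0005
```

>>> {"op": "servo_tool", "data": {"series": [[0, 0, 1.5, 0, 0], [0, 0, 2, 0, 0]]}}

```text
time_s: 10.6
ee_pos: [0.504, 0.1255, 0.1041]
eef_rot: [[0.999, 0.047, -0.014], [0.047, -0.999, -0.0], [-0.014, -0.0, -1.0]]
contact_force: [0.8, 2.8, -0.4]
finger_gap: 0.0002
```

>>> {"op": "servo_tool", "data": {"series": [[0, 0, 1, 0, 0], [0, 0, 1.5, 0, 0]]}}

```text
time_s: 10.8
ee_pos: [0.5041, 0.124, 0.1041]
eef_rot: [[0.999, 0.047, -0.014], [0.047, -0.999, -0.0], [-0.014, -0.0, -1.0]]
contact_force: [0.0, 1.7, 0.1]
finger_gap: 0.0004
```

>>> {"op": "servo_tool", "data": {"series": [[0, 0, 1, 0, 0], [0, 0, 1.5, 0, 0]]}}

```text
time_s: 11.0
ee_pos: [0.5042, 0.1227, 0.1041]
eef_rot: [[0.999, 0.047, -0.014], [0.047, -0.999, 0.0], [-0.014, -0.001, -1.0]]
contact_force: [0.4, 3.1, -0.1]
finger_gap: 0.0003
```

>>> {"op": "servo_tool", "data": {"series": [[0, 0, 1, 0, 0], [0, 0, 1.5, 0, 0]]}}

```text
time_s: 11.2
ee_pos: [0.5042, 0.1224, 0.1042]
eef_rot: [[0.999, 0.046, -0.014], [0.047, -0.999, 0.004], [-0.014, -0.004, -1.0]]
contact_force: [0.9, 8.2, -0.6]
finger_gap: 0.0002
```

```bash
python3 - <<'E'
from h import *
print(read_state()['ee_pos'],read_state()['contact_force'])
im=read_camera('side'); cv2.imwrite('pics/side9.png',cv2.resize(im[120:280,140:340,::-1],None,fx=3.75,fy=3.75,interpolation=2))
E
```

```text
[0.50419101 0.12239023 0.10416833] [ 0.86023841  8.21878205 -0.63125267]
```

View pics/side9.png

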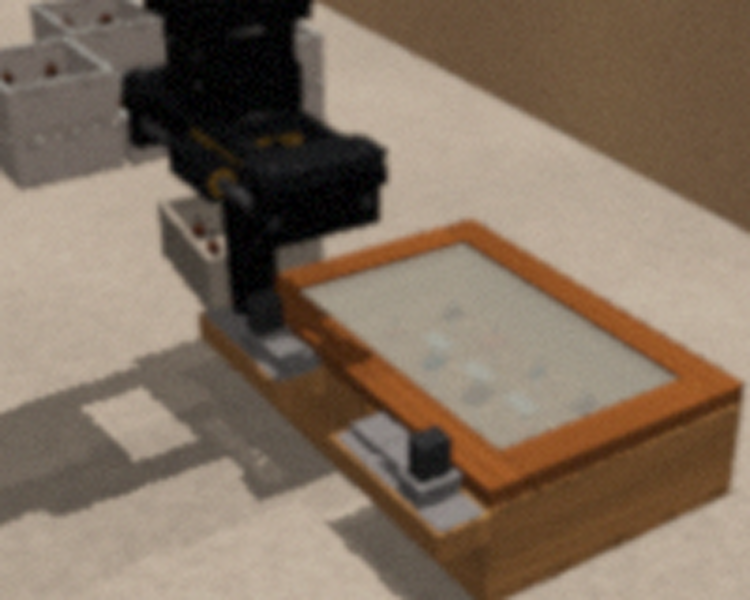

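>>> {"op": "servo_tool", "data": {"series": [[0, 0, -6, 0, 0], [0, 0, -12, 0, 0], [0, 0, -12, -30, 0], [0, 0, -12, -60, 0], [0, 0, 30, -60, 0], [0, 0, 75, -60, 0], [0, -1, 120, -60, 0], [0, -1, 165, -60, 0], [0, -1, 206, -60, 0], [0, -1, 206, -60, 0], [0, -1, 206, -60, 0]]}}

```text
time_s: 12.35
ee_pos: [0.5135, -0.0843, 0.1632]
eef_rot: [[0.999, 0.044, -0.015], [0.045, -0.999, 0.004], [-0.015, -0.004, -1.0]]
contact_force: [0.0, 0.5, 0.5]
finger_gap: 0.0008
```

```bash
python3 - <<'E'
from h import *
np.set_printoptions(precision=4,suppress=True)
T=toolT(); print(T,read_state()['contact_force'])
im=read_camera('wrist'); cv2.imwrite('pics/w3.png',im[:,:,::-1]); np.save('T3.npy',T)
im=read_camera('side'); cv2.imwrite('pics/side10.png',cv2.resize(im[120:280,140:340,::-1],None,fx=3.75,fy=3.75,interpolation=2))
E
```

```text
[[ 0.9989  0.0445 -0.0148  0.5135]
 [ 0.0446 -0.999   0.0036 -0.0843]
 [-0.0146 -0.0043 -0.9999  0.1632]
 [ 0.      0.      0.      1.    ]] [0.0142 0.5214 0.4886]
```

View pics/side10.png

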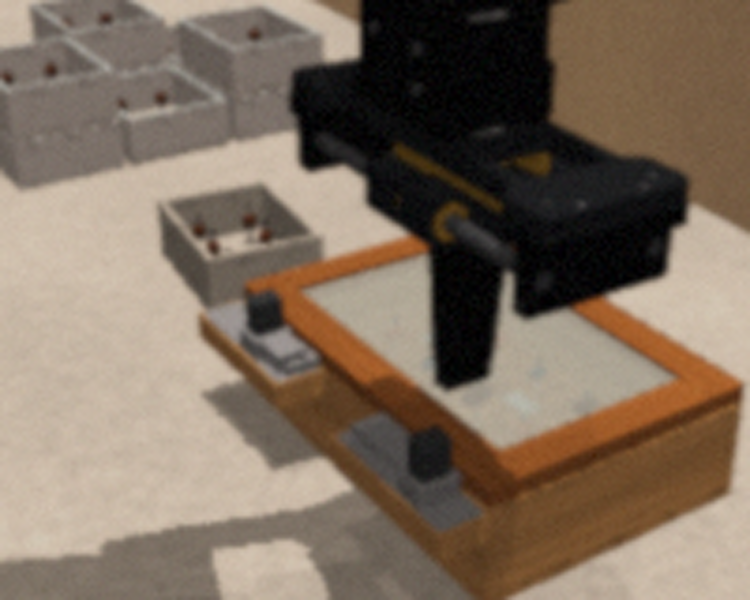

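View pics/w3.png

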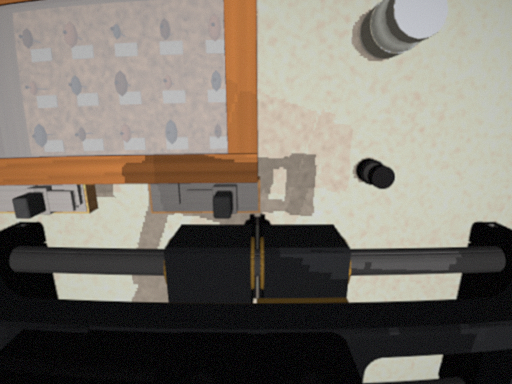

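>>> {"op": "servo_tool", "data": {"series": [[0, 0, 0, 25, 0], [0, 1, 0, 50, 0], [0, 1, 0, 58, 0], [0, 1, 0, 58, 0], [0, 1, 0, 58, 0]]}}

```text
time_s: 12.95
ee_pos: [0.5142, -0.0821, 0.1059]
eef_rot: [[0.999, 0.048, -0.014], [0.049, -0.999, 0.003], [-0.014, -0.004, -1.0]]
contact_force: [-0.5, 0.4, 0.3]
finger_gap: 0.0007
```

```bash
python3 - <<'E'
from h import *
np.set_printoptions(precision=4,suppress=True)
T=toolT(); print(T,read_state()['contact_force'])
im=read_camera('side'); cv2.imwrite('pics/side11.png',cv2.resize(im[120:280,140:340,::-1],None,fx=3.75,fy=3.75,interpolation=2))
E
```

```text
[[ 0.9987  0.0485 -0.0138  0.5142]
 [ 0.0485 -0.9988  0.0034 -0.0821]
 [-0.0136 -0.0041 -0.9999  0.1059]
 [ 0.      0.      0.      1.    ]] [-0.4782  0.4088  0.3289]
```

View pics/side11.png

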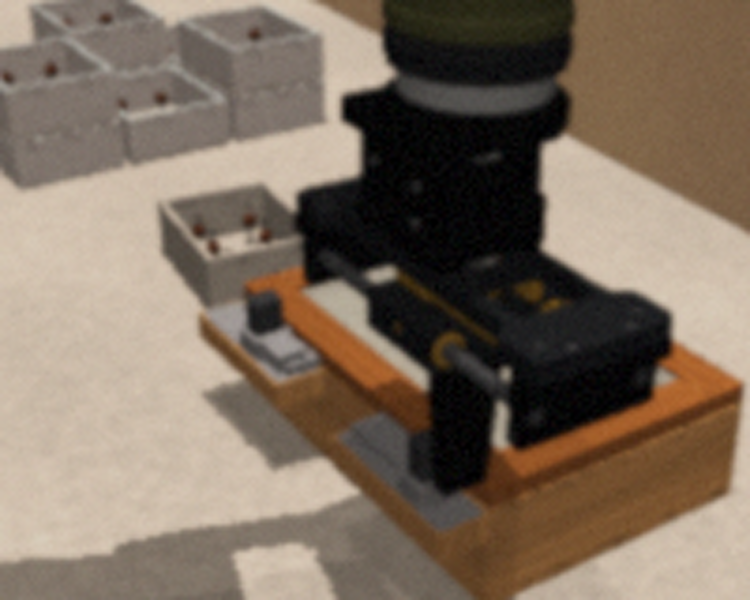

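>>> {"op": "servo_tool", "data": {"series": [[0, 0, -4, 2, 0], [0, 0, -8, 2, 0], [0, 0, -12, 2, 0], [0, 0, -16, 2, 0], [0, 0, -20, 2, 0], [0, 0, -24, 2, 0], [0, 0, -28, 2, 0], [0, 0, -31, 2, 0], [0, 0, -31, 2, 0]]}}

```text
time_s: 13.9
ee_pos: [0.5131, -0.0509, 0.1046]
eef_rot: [[0.999, 0.049, -0.013], [0.049, -0.999, 0.004], [-0.012, -0.004, -1.0]]
contact_force: [1.2, -1.0, 0.3]
finger_gap: 0.0006
```

>>> {"op": "servo_tool", "data": {"series": [[0, 0, -1.5, 0, 0], [0, 0, -2.5, 0, 0]]}}

```text
time_s: 14.1
ee_pos: [0.5129, -0.0483, 0.1044]
eef_rot: [[0.999, 0.048, -0.013], [0.049, -0.999, 0.004], [-0.013, -0.004, -1.0]]
contact_force: [0.2, -2.5, 1.4]
finger_gap: 0.0003
```

>>> {"op": "servo_tool", "data": {"series": [[0, 0, -1, 0, 0], [0, 0, -1.5, 0, 0]]}}

```text
time_s: 14.3
ee_pos: [0.5128, -0.0468, 0.1044]
eef_rot: [[0.999, 0.048, -0.013], [0.049, -0.999, 0.003], [-0.013, -0.004, -1.0]]
contact_force: [0.4, -2.2, 1.8]
finger_gap: 0.0001
```

>>> {"op": "servo_tool", "data": {"series": [[0, 0, -1, 0, 0], [0, 0, -1.5, 0, 0]]}}

```text
time_s: 14.5
ee_pos: [0.5127, -0.0453, 0.1044]
eef_rot: [[0.999, 0.048, -0.013], [0.048, -0.999, 0.003], [-0.013, -0.004, -1.0]]
contact_force: [1.3, -2.0, 0.9]
finger_gap: 0.0005
```

>>> {"op": "servo_tool", "data": {"series": [[0, 0, -1, 0, 0], [0, 0, -1, 0, 0]]}}

```text
time_s: 14.7
ee_pos: [0.5126, -0.0442, 0.1044]
eef_rot: [[0.999, 0.048, -0.013], [0.048, -0.999, 0.004], [-0.013, -0.004, -1.0]]
contact_force: [-0.4, -2.5, 2.0]
finger_gap: 0.0
```

>>> {"op": "servo_tool", "data": {"series": [[0, 0, -1, 0, 0], [0, 0, -1.2, 0, 0]]}}

```text
time_s: 14.9
ee_pos: [0.5126, -0.0429, 0.1044]
eef_rot: [[0.999, 0.048, -0.013], [0.049, -0.999, 0.004], [-0.013, -0.004, -1.0]]
contact_force: [0.7, -2.0, 1.0]
finger_gap: 0.001
```

>>> {"op": "servo_tool", "data": {"series": [[0, 0, -1, 0, 0], [0, 0, -1.2, 0, 0]]}}

```text
time_s: 15.1
ee_pos: [0.5125, -0.0418, 0.1045]
eef_rot: [[0.999, 0.049, -0.013], [0.049, -0.999, 0.003], [-0.013, -0.004, -1.0]]
contact_force: [0.9, -3.2, 1.8]
finger_gap: 0.0007
```

>>> {"op": "servo_tool", "data": {"series": [[0, 0, -1, 0, 0], [0, 0, -1.2, 0, 0]]}}

```text
time_s: 15.3
ee_pos: [0.5125, -0.0416, 0.1045]
eef_rot: [[0.999, 0.049, -0.013], [0.049, -0.999, 0.001], [-0.013, -0.001, -1.0]]
contact_force: [0.0, -6.4, 1.3]
finger_gap: 0.0008
```

```bash
python3 - <<'E'
from h import *
print(read_state()['ee_pos'],read_state()['contact_force'])
im=read_camera('side'); cv2.imwrite('pics/side12.png',cv2.resize(im[120:280,140:340,::-1],None,fx=3.75,fy=3.75,interpolation=2))
E
```

```text
[ 0.5125341  -0.04156697  0.1045344 ] [ 0.04093637 -6.3759755   1.33476033]
```

View pics/side12.png

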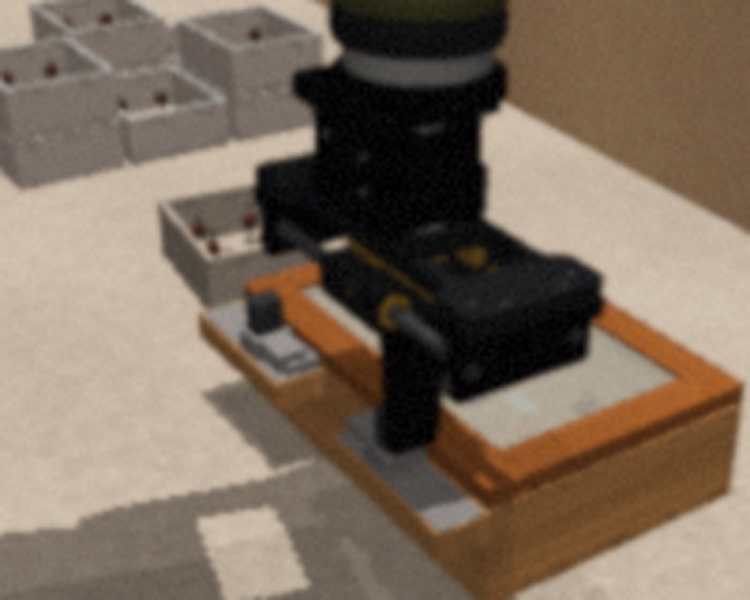

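>>> {"op": "servo_tool", "data": {"series": [[0, 0, -1.5, 0, 0], [0, 0, -1.5, 0, 0]]}}

```text
time_s: 15.55
ee_pos: [0.5125, -0.0415, 0.1046]
eef_rot: [[0.999, 0.05, -0.012], [0.05, -0.999, -0.003], [-0.013, 0.002, -1.0]]
contact_force: [0.5, -7.6, 1.5]
finger_gap: 0.0002
```

>>> {"op": "servo_tool", "data": {"series": [[0, 0, 6, 0, 0], [0, 0, 12, 0, 0], [0, 0, 12, -40, 0], [0, 0, 12, -85, 0], [0, 0, -20, -130, 0], [0, -10, -60, -170, 0], [0, -10, -75, -200, 0], [0, -10, -75, -200, 0], [0, -10, -75, -200, 0]]}}

```text
time_s: 16.45
ee_pos: [0.5015, 0.034, 0.3053]
eef_rot: [[0.999, 0.051, -0.011], [0.051, -0.999, -0.002], [-0.011, 0.002, -1.0]]
contact_force: [-0.1, 0.2, -0.8]
finger_gap: 0.0005
```

```bash
python3 - <<'E'
from h import *
np.set_printoptions(precision=4,suppress=True)
T=toolT(); im=read_camera('wrist'); np.save('T4.npy',T); print(T,read_state()['contact_force'])
cv2.imwrite('pics/w4.png',cv2.resize(im[30:230,120:400,::-1],None,fx=2.8,fy=2.8,interpolation=2))
im=read_camera('side'); cv2.imwrite('pics/side13.png',cv2.resize(im[120:340,160:400,::-1],None,fx=2.7,fy=2.7,interpolation=2))
E
```

```text
[[ 0.9986  0.051  -0.0108  0.5015]
 [ 0.051  -0.9987 -0.0024  0.034 ]
 [-0.0109  0.0018 -0.9999  0.3053]
 [ 0.      0.      0.      1.    ]] [ 0.4567 -0.1869 -0.2032]
```

View pics/w4.png

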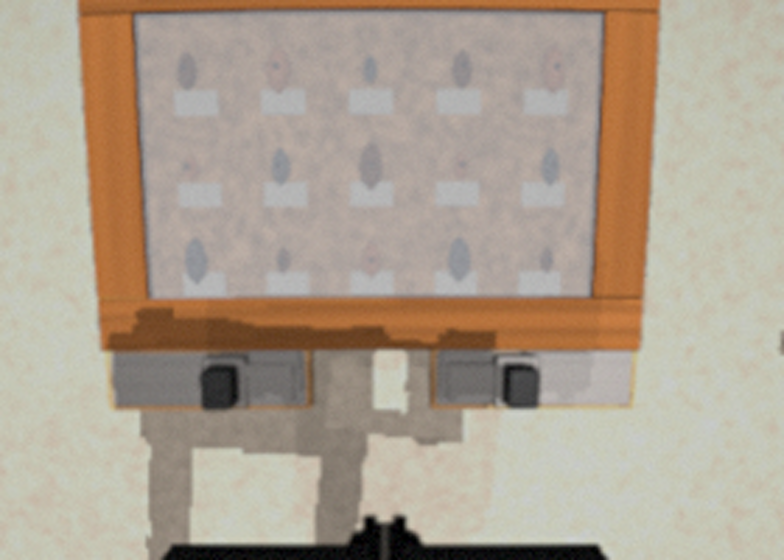

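View pics/side13.png

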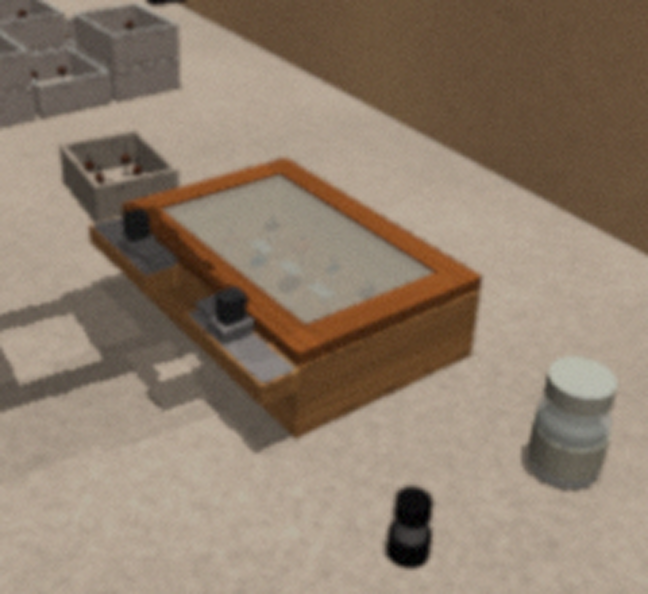

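```bash
python3 - <<'E'
from h import *
np.set_printoptions(precision=4,suppress=True)
T=np.load('T4.npy')
C=lambda x,y:(120+x/2.8,30+y/2.8)
Y=np.array([-.049,.9988])
R={}
for n,p,z in [('ledgeL',(112,408),.06),('ledgeR',(633,407),.06),('ledgeLin',(312,407),.06),('ledgeRin',(432,407),.06),('studL',(219,391),.094),('studR',(521,389),.094)]:
    R[n]=plane('wrist',C(*p),z,T); print(n,R[n],Y@R[n][:2])
y={k:Y@v[:2] for k,v in R.items()}
m=(y['ledgeL']+y['ledgeR']+y['ledgeLin']+y['ledgeRin'])/4
print('stud offsets',y['studL']-m,y['studR']-m)
E
```

```text
ledgeL [0.4868 0.1651 0.06  ] 0.14109284910237224
ledgeR [ 0.5    -0.0876  0.06  ] -0.11204399498083725
ledgeLin [0.492  0.0678 0.06  ] 0.043585717544599674
ledgeRin [0.4949 0.01   0.06  ] -0.01429042322728876
studL [0.5039 0.1062 0.094 ] 0.08138857997981726
studR [ 0.5115 -0.0261  0.094 ] -0.051168963333278514
stud offsets 0.06680254287010579 -0.06575500044298999
```

```bash
python3 - <<'E'
from h import *
print(read_state()['time_s'],finish_job())
E
```

```text
the job is handed in; nothing more can be done
16.55 None
```

The case is closed. I pushed the lid down along its arc with the closed fingertips, then pushed the left catch home, then the right. The job was handed in at 16.55 s with the arm clear of everything.

- **Lid:** it met a firm stop at 12.9 N with the fingertips at 73 mm, which is the shut height. The pictures show it flat.
- **Catches:** each slid at about 2 to 3 N and then hit a hard stop, the left at 8.2 N and the right at 7.6 N. In the last picture the studs stood 66.8 mm (left) and 65.8 mm (right) from the case's middle, against 68 mm when fully home. The 1 to 2 mm difference is within camera error.
- **Case and other things:** the ledge corners measured the same before and after to within 1 mm, so the case did not move. The tray, jar and loupe look undisturbed in the last side view.

No check failed. The hard stop for each catch came a few millimetres further in than I expected, because I had assumed the fingertips were thicker than they are.

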